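Close up the sewing tin and the peg drawers

ROBOT

A 6-joint arm with a two-finger parallel gripper is mounted at the origin on a cart in front of the work surface, level with it; the furniture and walls round the work are solid. World frame = base frame: x ahead of the robot, y to its left, z up, the work surface at z = 0. Lengths are in m, angles in rad, forces in N, time in s.
With the tool pointing down it reaches from about 0.375 to 0.9 m from the base axis. Payload 3.1 kg.
Tool frame: the origin (TCP) lies between the finger pads; the fingertips stand 22 mm ahead of it and the grasp point (between the pads) lies 3 mm ahead of it; z points along the fingers, y is the direction in which the jaws open and shut (so a half turn about z gives the same grasp; the last joint's range is limited). The gripper opens to 85 mm and grips with 20 to 120 N. Pads are 22 mm wide; open, the fingers measure 114 mm over their backs; the gripper's body (76 mm by 85 mm) begins 54 mm behind the grasp point. The pads swing forward as they close: fully open they stand 13 mm farther back than shut.
Start: joints at [-1.355, 0.527, 1.433, -0, 1.181, -0.178], TCP at [0.24, -0.577, 0.253] pointing down, gripper open.
Joint ranges: [-3.08, 3.08], [-0.75, 2.2], [0.22, 2.44], [-1.43, 4.57], [0, 2.65], [-2.85, 2.85]. Speed limits (rad/s): [2.79, 2.79, 3.14, 3.14, 3.14, 3.14].

INTERFACE

Orientations are given as a unit quaternion [x, y, z, w].
In Python, from station import status, snapshot, manip gives the robot as it stands.
- The arm moves only by the tool move_arm, never from a script. Its argument "plan" is a list that holds one entry, the list of rows, each a list of 7 numbers: the turn, a rotation vector about the tool's x, y, z scaled (see below), then the shift along the tool's x, y, z scaled (see below), then the closure, from 0 (fully open) to 1 (shut). A call has exactly 8 rows; each row is the pose to reach, as a shift and turn from the pose commanded when the call began, along the tool's axes at that moment; what a row does not reach only later rows make up. The controller multiplies each number of a shift by 100 mm and each number of a turn by pi/4 rad. A row lasts 1/8 s, in which the tool goes at most 62.5 mm and 10.7 degrees, less where a joint would pass 70% of its speed; a pose out of reach is approached as far as the arm can. A call with a number of a shift or a turn outside -1 to 1 is refused whole. A call with a gripper value outside its range is refused whole. The fingers move at their own pace and stop on an object; "force" is the grip in N (left out, the last holds). Time passes only in rows, so rows that repeat a pose let the fingers close, or fill a call up. It gives the time, the measured TCP pose, the force and the opening at its end, in the units of the state.
- status.sense(): the state, without advancing time (a new reading comes with each control period).
- snapshot(name): name is "scene" or "side" or "wrist"; returns a dict with "img" (384x512x3 uint8, red, green, blue), "depth" (384x512 float32, m along the optical axis (not along the pixel's ray), 0 where there is no reading), "mtx" (3x3 intrinsics, pixels), "k1" (the pictures are not rectified: a ray, as slopes to the right and down, at radius r is drawn at 1 + k1 r^2 times it, then the intrinsics apply), "T" (4x4, takes a point from camera to world coordinates). Camera axes: x right, y up, looking along -z (the intrinsics and any distortion apply to the point x, -y, -z); pixel columns grow to the right and rows downward; lengths in m; the calibration is good to about 2 mm. A picture is of the moment at which its call begins.
- manip.sign_off(): hands the job in, once; it reports no verdict.
The state is a dict: "t": time; "q": joint angles; "qd": joint speeds; "tau": joint torques, N m; "tcp_pos": TCP position; "tool_rot": TCP orientation; "force": force on the tool from outside, world axes, zero at the start; "ft_torque": the same for the moment, N m; "finger_gap": opening from 0.0 (shut) to 1.0 (fully open).
Only numpy, scipy, OpenCV 4.12 (cv2) and the standard library are available. Lean on these libraries where they do the work, as an engineer would, in place of code of your own. Each camera call takes 0.05 s, during which the arm holds its last target. There are 200 camera calls.

TASK

Close up the storage on the worktop with the fingertips alone: swing the lid of the sewing tin fully shut and push both drawers of the low wooden unit fully home, in any order. Only push, without slamming the drawers: pick nothing up, leave the tin standing where it is, and do not disturb the small things lying and standing around.

Things in the scene. Friction and masses are not known exactly. Their poses are not given: they have to be found in the camera images.
- drawer_unit: Low pale-wood unit with two drawers side by side, fixed to the worktop, carcass 150 deep (x) x 276 wide (y) x 90 tall. Sizes here are in mm. Origin: centre of its underside; its own -x axis points out of the front, toward the robot at yaw 0, +y to the robot's left. Both drawer fronts stand 12 proud of the carcass, so a shut front face lies 87 before the origin. Pegs or a battery lie fixed in the drawers
- drawer_left (a joint): opening of the drawer at the unit's +y side, in m: 0 is fully home, up to 0.1 pulled out along the unit's -x. Slides with about 1 N of friction and some damping, stays where it is left
- drawer_right (a joint): the same for the drawer at the unit's -y side
- drawer_left_front (a point): centre of the left drawer's front face below its finger notch, moving with the drawer; 34 mm above the worktop. The front is 126 wide and 12 thick and reaches from 7 to 61 mm above the worktop at the 50-wide notch in its middle, to 85 mm beside the notch. Axes as the unit's
- drawer_right_front (a point): the same for the right drawer
- sewing_tin: Loose grey tin box, 70 deep (x) x 114 wide (y) x 37 tall shut, 0.35 to 0.6 kg with its reels of thread, with a lid that stands open. Origin: centre of its underside. The lid's hinge line is parallel to the tin's y axis, 34 mm to its +x side (the side away from the robot at yaw 0) and 34 mm above its underside
- sewing_tin_lid (a joint): angle of the tin's lid in rad: 0 is shut (lid flat, its top 36 mm above the worktop), pi/2 upright, 1.92 the stop, leaning back away from the robot. Slight hinge friction and damping (well under 1 N at the edge, moved slowly): it stays where it is left while it stands steeply, so it has to be pushed over, away from the stop, to below about 0.7 rad, where it sinks shut or may need a light press down. Pushed fast, it can tip or drag the tin
- lid_edge (a point): middle of the lid's free edge, 68 mm from the hinge: the top of the lid while it is open. The lid is 114 wide along this edge, a sheet 2 thick with a 9 mm rim round three sides, and lies below the edge toward the hinge
- dropper_bottle: bystander: small brown bottle with a black dropper top, upright, 33 x 34 x 102; origin at the centre of its underside
- dosing_cup: bystander: round pale open cup, 66 across, 50 tall; origin at the centre of its underside
- tape_roll: bystander: roll of black tape lying flat, 58 across, 19 tall; origin at the centre of its underside
- clothes_peg: bystander: one pale clothes peg lying flat, 72 long, 12 tall; origin at the centre of its underside
- key_bunch: bystander: bunch of keys lying flat, about 110 x 121, 8 tall; origin at the centre of its underside
- pen: bystander: blue pen lying flat, 145 long, 9 tall; origin at the centre of its underside

How it is judged:
By the outcome, as a careful person would: the job done as asked, in the order asked, and still so for the second after the job is handed in, with the robot touching nothing.
It also fails if it takes over 54 s, if anything falls off the work surface, if the arm or the gripper's body presses on something with over 40 N, if the wrist force passes 120 N, or if a joint passes its speed limit or range.

## Working session

There is one attempt and no reset: what is moved stays moved. The work goes in short steps, Python scripts to look and compute and a tool call to move; the robot and the scene stay as the last step left them, time stands still between calls to the robot, and variables do not carry over. Pictures are saved under pics/ and viewed, on a budget of 10 in all, crops included, one or two more only if the job needs it, and the job is handed in when it is done.

Besides the shell and the picture viewer there is one more tool, called after ">>>" in YAML: its name, and indented under it one key for each argument. move_arm: Moves the arm, as the interface text tells. Its arguments: {"type":"object","properties":{"plan":{"type":"array"},"force":{"type":"number"}},"required":["plan"]}

```bash
mkdir -p pics; ls; cat > h.py <<'E'
import numpy as np,cv2
from station import status,snapshot,manip
def world(s,step=1):
    h,w=s["depth"].shape
    u,v=np.meshgrid(np.arange(w),np.arange(h))
    p=np.stack([u,v],-1).reshape(-1,1,2).astype(np.float64)
    n=cv2.undistortPoints(p,s["mtx"],np.array([s["k1"],0,0,0.]))[:,0].reshape(h,w,2)
    d=s["depth"]
    P=np.stack([n[...,0]*d,-n[...,1]*d,-d,np.ones_like(d)],-1)
    W=(P@s["T"].T)[...,:3]; W[d==0]=np.nan
    return W
E
python3 - <<'E'
from h import *
a=snapshot("scene");b=snapshot("side")
for n,s in(("scene",a),("side",b)):
    cv2.imwrite(f"pics/{n}0.png",cv2.resize(s["img"][...,::-1],(800,600)))
    np.savez(n+"0.npz",W=world(s),img=s["img"])
    print(n,s["T"].round(3).tolist(),s["k1"])
print(status.sense())
E
```

```text
pics
scene [[-0.678, 0.634, -0.372, -0.017], [-0.735, -0.592, 0.331, 0.408], [-0.01, 0.498, 0.867, 1.251], [0.0, 0.0, 0.0, 1.0]] 0.01768994102904001
side [[-0.851, -0.459, 0.254, 0.728], [0.525, -0.747, 0.409, 0.369], [0.001, 0.481, 0.877, 0.885], [0.0, 0.0, 0.0, 1.0]] -0.03206392655030613
{'t': 0.1, 'q': array([-1.35549979e+00,  5.28398753e-01,  1.43377580e+00, -2.63002489e-06,
        1.18141900e+00, -1.78534979e-01]), 'qd': array([-0.0007339 , -0.002819  , -0.00312978,  0.00010314,  0.00025589,
       -0.00179334]), 'tau': array([-5.52498847e-06, -4.43303204e+01, -1.78586322e+01, -2.53939797e-04,
        3.91265057e-03, -5.41597231e-06]), 'tcp_pos': array([ 0.23970552, -0.57654833,  0.25241522]), 'tool_rot': array([ 9.80674071e-01,  1.95646020e-01, -1.96038382e-05, -1.00025600e-03]), 'force': array([ 0.40425951, -0.98169741,  0.54829959]), 'ft_torque': array([0.02381987, 0.04704505, 0.04074351]), 'finger_gap': 0.9978287736647683}
```

View pics/scene0.png

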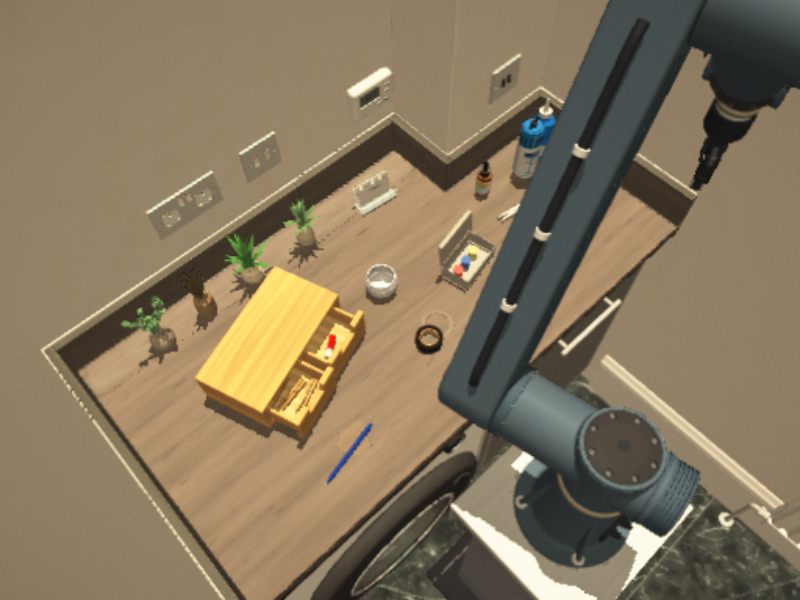

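View pics/side0.png

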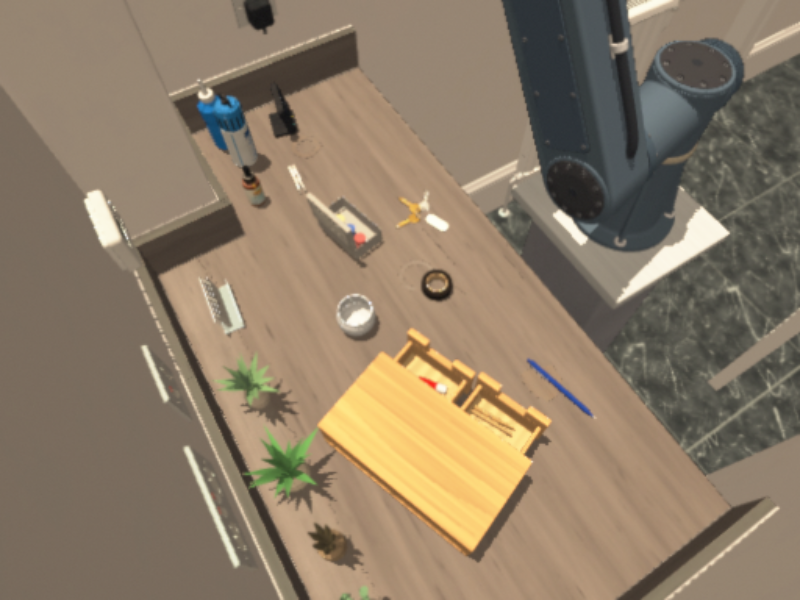

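Side view (800x600): the unit's top is centred at about (425,450), and its drawer fronts run from (410,340) to (545,420), facing the robot. The tin is at (345,235), with its lid standing along (308,194)–(365,262). The cup is at (356,315), the tape at (437,284), the keys at (422,212), the peg at (296,178), the bottle at (253,188) and the pen at (560,388).

```bash
python3 - <<'E'
from h import *
for n in("side","scene"):
    f=np.load(n+"0.npz");W=f["W"];hsv=cv2.cvtColor(f["img"],cv2.COLOR_RGB2HSV)
    or_=(hsv[...,0]>10)&(hsv[...,0]<28)&(hsv[...,1]>130)&(hsv[...,2]>100)
    z=W[...,2];x=W[...,0];y=W[...,1]
    k=or_&(z>0.08)&(z<0.1)&(x<0.9)
    nl,lab,st,c=cv2.connectedComponentsWithStats(k.astype(np.uint8))
    print(n)
    for i in range(1,nl):
        if st[i,4]<25: continue
        P=W[lab==i]
        r=cv2.minAreaRect((P[:,:2]*1000).astype(np.float32))
        print(st[i,4],"z",np.median(P[:,2]).round(4),"box",cv2.boxPoints(r).round(0).tolist())
    # others: components above table
    k=(z>0.006)&(z<0.2)&(x>0.3)&(x<0.9)&(y<0.6)&(y>-0.6)&~or_
    nl,lab,st,c=cv2.connectedComponentsWithStats(k.astype(np.uint8))
    for i in range(1,nl):
        if st[i,4]<25: continue
        P=W[lab==i]
        r=cv2.minAreaRect((P[:,:2]*1000).astype(np.float32))
        print("obj",(c[i]/.64).round(),st[i,4],"zmax",np.percentile(P[:,2],98).round(3),"rect",np.round(r[0]),np.round(r[1]),round(r[2]))
    # raw unit: lid pts
E
```

```text
side
46 z 0.0842 box [[505.0, 74.0], [517.0, 42.0], [528.0, 46.0], [516.0, 78.0]]
6728 z 0.0893 box [[483.0, 311.0], [578.0, 53.0], [720.0, 104.0], [625.0, 363.0]]
54 z 0.0839 box [[475.0, 156.0], [487.0, 122.0], [498.0, 126.0], [485.0, 160.0]]
50 z 0.0846 box [[454.0, 195.0], [465.0, 161.0], [475.0, 164.0], [464.0, 198.0]]
51 z 0.0838 box [[422.0, 278.0], [434.0, 243.0], [445.0, 247.0], [433.0, 281.0]]
obj [231. 135.] 1337 zmax 0.159 rect [ 593. -485.] [ 70. 212.] 1
obj [282. 113.] 334 zmax 0.08 rect [ 474. -558.] [92. 53.] 77
obj [206. 354.] 9989 zmax 0.196 rect [ 780. -155.] [906. 189.] 83
obj [296. 175.] 54 zmax 0.013 rect [ 517. -401.] [64. 13.] 82
obj [343. 224.] 795 zmax 0.103 rect [ 495. -229.] [ 81. 116.] 13
obj [435. 283.] 243 zmax 0.021 rect [414. -40.] [55. 57.] 9
obj [215. 303.] 313 zmax 0.055 rect [ 768. -200.] [96. 23.] 84
obj [234. 302.] 46 zmax 0.023 rect [ 740. -197.] [94.  3.] 84
obj [354. 313.] 406 zmax 0.051 rect [573. -53.] [64. 65.] 33
obj [413. 336.] 30 zmax 0.086 rect [523.  59.] [13. 34.] 16
obj [249. 383.] 614 zmax 0.114 rect [778.  -8.] [82. 75.] 8
obj [43
[... 1173 characters left out ...]
[583. -29.] [ 565. 1142.] 0
obj [372. 190.] 382 zmax 0.056 rect [ 773. -201.] [97. 78.] 87
obj [509. 211.] 40 zmax 0.015 rect [ 516. -396.] [55. 18.] 90
obj [461. 249.] 688 zmax 0.104 rect [ 493. -230.] [ 80. 120.] 13
obj [472. 248.] 29 zmax 0.031 rect [ 503. -256.] [20. 35.] 63
obj [380. 280.] 285 zmax 0.052 rect [570. -51.] [66. 69.] 51
obj [210. 308.] 58 zmax 0.044 rect [765. 251.] [39. 19.] 81
obj [332. 341.] 190 zmax 0.083 rect [523. 114.] [54. 93.] 19
obj [428. 339.] 138 zmax 0.023 rect [411. -40.] [51. 58.] 47
obj [293. 406.] 99 zmax 0.033 rect [464. 245.] [56. 61.] 5
obj [363. 432.] 29 zmax 0.013 rect [352. 184.] [11. 42.] 3
obj [343. 459.] 61 zmax 0.012 rect [339. 249.] [ 8. 82.] 12
```

```bash
python3 - <<'E'
from h import *
for n in("side","scene"):
    f=np.load(n+"0.npz");W=f["W"]
    x,y,z=W[...,0],W[...,1],W[...,2]
    k=(x>.42)&(x<.58)&(y>-.31)&(y<-.15)
    print(n)
    for lo,hi in((.028,.04),(.05,.065),(.065,.08),(.08,.095),(.095,.11)):
        P=W[k&(z>lo)&(z<hi)]
        if len(P)<8: continue
        r=cv2.minAreaRect((P[:,:2]*1000).astype(np.float32))
        print(lo,hi,len(P),P.mean(0).round(4),[np.round(v) for v in r],cv2.boxPoints(r).round().tolist())
    P=W[k&(z>.05)];c=P.mean(0);u,s,vt=np.linalg.svd(P-c);print("lid plane n",vt[2].round(3),"c",c.round(3),"zmax",P[:,2].max().round(4),s.round(3))
    k=(x>.3)&(x<.46)&(y>-.33)&(y<-.09)&(z>.004)&(z<.02)
    P=W[k];print("keys",len(P),P.min(0).round(3) if len(P) else 0,P.max(0).round(3)if len(P) else 0)
E
```

```text
side
0.028 0.04 86 [ 0.478  -0.2196  0.0325] [array([ 491., -230.]), array([ 72., 113.]), np.float64(12.0)] [[444.0, -182.0], [468.0, -293.0], [539.0, -277.0], [514.0, -167.0]]
0.05 0.065 55 [ 0.5257 -0.2114  0.057 ] [array([ 529., -221.]), array([ 12., 115.]), np.float64(19.0)] [[504.0, -169.0], [542.0, -277.0], [553.0, -274.0], [516.0, -165.0]]
0.065 0.08 60 [ 0.527  -0.2091  0.0722] [array([ 530., -220.]), array([  9., 112.]), np.float64(17.0)] [[508.0, -168.0], [542.0, -274.0], [551.0, -272.0], [517.0, -165.0]]
0.08 0.095 60 [ 0.5291 -0.2094  0.0876] [array([ 532., -219.]), array([ 10., 111.]), np.float64(19.0)] [[509.0, -168.0], [545.0, -273.0], [555.0, -270.0], [519.0, -164.0]]
0.095 0.11 153 [ 0.5293 -0.219   0.1008] [array([ 529., -221.]), array([ 11., 115.]), np.float64(14.0)] [[510.0, -166.0], [537.0, -278.0], [548.0, -275.0], [521.0, -164.0]]
lid plane n [-0.967 -0.255  0.026] c [ 0.528 -0.214  0.086] zmax 0.1063 [0.638 0.307 0.052]
keys 111 [ 0.31  -0.249  0.004] [ 0.46  -0.111  0.02 ]
scene
0.028 0.04 116 [ 0.4965 -0.2304  0.0327] [array([ 490., -231.]), array([ 72., 118
[... 225 characters left out ...]
.0], [542.0, -280.0], [514.0, -165.0]]
0.065 0.08 67 [ 0.5276 -0.2295  0.0721] [array([ 524., -223.]), array([ 10., 115.]), np.float64(12.0)] [[508.0, -168.0], [531.0, -280.0], [541.0, -278.0], [518.0, -165.0]]
0.08 0.095 19 [ 0.5242 -0.2184  0.0855] [array([ 525., -222.]), array([ 10., 119.]), np.float64(12.0)] [[507.0, -165.0], [533.0, -281.0], [542.0, -279.0], [517.0, -163.0]]
0.095 0.11 90 [ 0.5256 -0.2194  0.1013] [array([ 526., -220.]), array([ 11., 115.]), np.float64(13.0)] [[508.0, -166.0], [533.0, -277.0], [544.0, -275.0], [519.0, -163.0]]
lid plane n [-0.976 -0.218  0.029] c [ 0.526 -0.223  0.081] zmax 0.1068 [0.564 0.283 0.043]
keys 60 [ 0.391 -0.258  0.004] [ 0.46  -0.093  0.02 ]
```

The tin is centred at (0.4905,-0.2305), yaw 13°, with its lid nearly upright. The unit is at (0.600,0.207), yaw about 20°, with the right drawer about 50 mm open and the left about 56 mm. The tool's x axis, at 22.6°, nearly matches both, so I'll keep the orientation and go behind the lid.

>>> move_arm:
  plan:
    - [[0, 0, 0, 0.1, -0.05, 0, 1], [0, 0, 0, 0.25, -0.12, 0, 1], [0, 0, 0, 0.4, -0.2, 0, 1], [0, 0, 0, 0.55, -0.27, 0, 1], [0, 0, 0, 0.7, -0.35, 0, 1], [0, 0, 0, 0.8, -0.4, 0, 1], [0, 0, 0, 0.9, -0.45, 0, 1], [0, 0, 0, 1, -0.5, 0, 1]]
  force: 30

```text
t: 1.1
tcp_pos: [0.3134, -0.4922, 0.2533]
tool_rot: [0.981, 0.196, 0.0, 0.0]
force: [0.5, -0.3, -0.2]
finger_gap: -0.001
```

>>> move_arm:
  plan:
    - [[0, 0, 0, 0.13, -0.06, 0, 1], [0, 0, 0, 0.25, -0.12, 0, 1], [0, 0, 0, 0.38, -0.19, 0, 1], [0, 0, 0, 0.5, -0.25, 0, 1], [0, 0, 0, 0.63, -0.31, 0, 1], [0, 0, 0, 0.75, -0.37, 0, 1], [0, 0, 0, 0.88, -0.44, 0, 1], [0, 0, 0, 1, -0.5, 0, 1]]

```text
t: 2.1
tcp_pos: [0.3867, -0.4072, 0.2533]
tool_rot: [0.981, 0.196, -0.0, -0.0]
force: [-0.2, 0.3, 0.3]
finger_gap: 0.0
```

>>> move_arm:
  plan:
    - [[0, 0, 0, 0.13, -0.06, 0, 1], [0, 0, 0, 0.25, -0.12, 0, 1], [0, 0, 0, 0.38, -0.19, 0, 1], [0, 0, 0, 0.5, -0.25, 0, 1], [0, 0, 0, 0.63, -0.31, 0, 1], [0, 0, 0, 0.75, -0.37, 0, 1], [0, 0, 0, 0.88, -0.44, 0, 1], [0, 0, 0, 1, -0.5, 0, 1]]

```text
t: 3.1
tcp_pos: [0.4599, -0.3227, 0.2533]
tool_rot: [0.981, 0.196, -0.0, -0.0]
force: [0.3, -0.4, -0.5]
finger_gap: 0.0
```

>>> move_arm:
  plan:
    - [[0, 0, 0, 0.13, -0.06, 0, 1], [0, 0, 0, 0.25, -0.12, 0, 1], [0, 0, 0, 0.38, -0.19, 0, 1], [0, 0, 0, 0.5, -0.25, 0, 1], [0, 0, 0, 0.63, -0.31, 0, 1], [0, 0, 0, 0.75, -0.37, 0, 1], [0, 0, 0, 0.88, -0.44, 0, 1], [0, 0, 0, 1, -0.5, 0, 1]]

```text
t: 4.1
tcp_pos: [0.5331, -0.2382, 0.2533]
tool_rot: [0.981, 0.196, -0.0, -0.0]
force: [0.3, -0.2, 0.7]
finger_gap: 0.001
```

>>> move_arm:
  plan:
    - [[0, 0, 0, 0.1, -0.02, 0.05, 1], [0, 0, 0, 0.2, -0.05, 0.15, 1], [0, 0, 0, 0.3, -0.07, 0.25, 1], [0, 0, 0, 0.4, -0.1, 0.4, 1], [0, 0, 0, 0.43, -0.1, 0.55, 1], [0, 0, 0, 0.43, -0.1, 0.7, 1], [0, 0, 0, 0.43, -0.1, 0.8, 1], [0, 0, 0, 0.43, -0.1, 0.8, 1]]

```text
t: 5.1
tcp_pos: [0.5676, -0.2132, 0.1722]
tool_rot: [0.981, 0.195, -0.001, -0.001]
force: [0.1, 0.3, 0.3]
finger_gap: 0.001
```

```bash
python3 - <<'E'
from h import *
a=snapshot("side");b=snapshot("scene")
cv2.imwrite("pics/c1.png",np.hstack([cv2.resize(a["img"][60:220,140:340,::-1],(400,320)),cv2.resize(b["img"][90:250,200:400,::-1],(400,320))]))
E
```

```text
(no output)
```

View pics/c1.png

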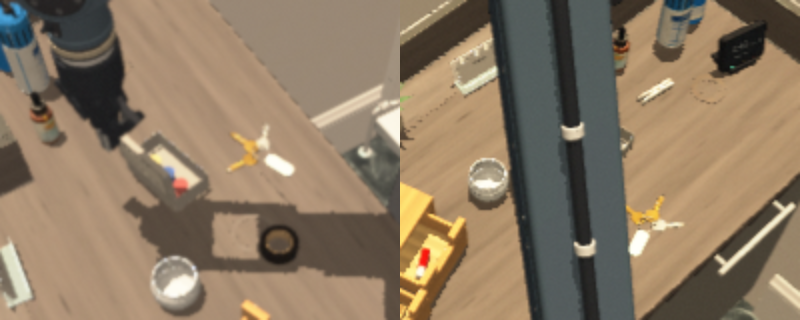

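In the left half the closed fingers are at (115,130), just behind the lid, which spans (122,137)–(178,205). The bottle at (42,120) is clear.

>>> move_arm:
  plan:
    - [[0, 0, 0, 0, 0, 0.1, 1], [0, 0, 0, 0, 0, 0.22, 1], [0, 0, 0, 0, 0, 0.35, 1], [0, 0, 0, 0, 0, 0.48, 1], [0, 0, 0, 0, 0, 0.6, 1], [0, 0, 0, -0.03, 0, 0.68, 1], [0, 0, 0, -0.07, -0.01, 0.71, 1], [0, 0, 0, -0.12, -0.02, 0.71, 1]]

```text
t: 6.2
tcp_pos: [0.5561, -0.216, 0.1022]
tool_rot: [0.981, 0.196, -0.0, -0.0]
force: [0.2, 0.5, -0.3]
finger_gap: 0.0
```

>>> move_arm:
  plan:
    - [[0, 0, 0, -0.05, -0.01, 0, 1], [0, 0, 0, -0.09, -0.015, 0, 1], [0, 0, 0, -0.13, -0.02, 0, 1], [0, 0, 0, -0.17, -0.03, 0, 1], [0, 0, 0, -0.21, -0.035, 0, 1], [0, 0, 0, -0.25, -0.04, 0, 1], [0, 0, 0, -0.29, -0.05, 0, 1], [0, 0, 0, -0.33, -0.055, 0.01, 1]]

```text
t: 7.2
tcp_pos: [0.5237, -0.2236, 0.1013]
tool_rot: [0.981, 0.196, 0.0, 0.0]
force: [0.7, 0.9, 0.1]
finger_gap: 0.0
```

```bash
python3 - <<'E'
from h import *
a=snapshot("side")
cv2.imwrite("pics/c2.png",cv2.resize(a["img"][60:220,140:340,::-1],(750,600)))
E
```

```text
(no output)
```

View pics/c2.png

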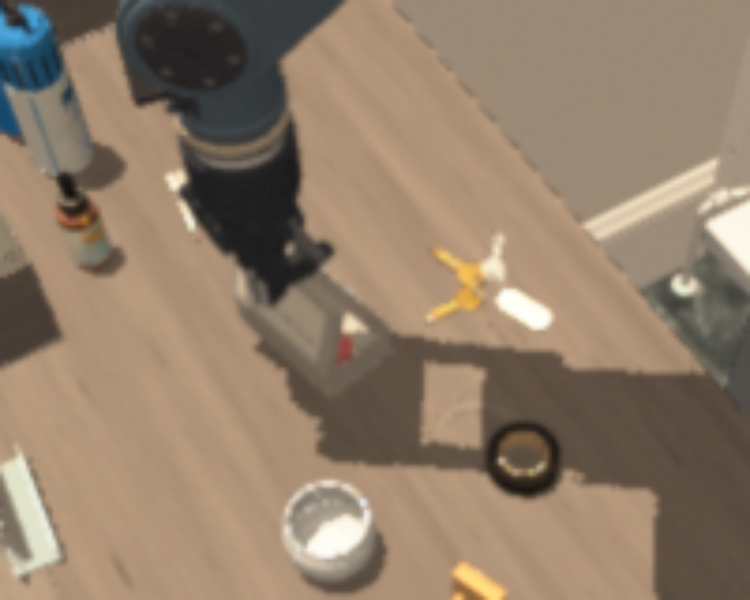

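The lid is tilting forward under the fingertip at about (270,290), and the tin hasn't moved. I'll keep following the arc.

>>> move_arm:
  plan:
    - [[0, 0, 0, -0.05, -0.01, 0.01, 1], [0, 0, 0, -0.09, -0.015, 0.03, 1], [0, 0, 0, -0.13, -0.02, 0.05, 1], [0, 0, 0, -0.17, -0.03, 0.08, 1], [0, 0, 0, -0.2, -0.035, 0.105, 1], [0, 0, 0, -0.23, -0.04, 0.13, 1], [0, 0, 0, -0.26, -0.045, 0.17, 1], [0, 0, 0, -0.28, -0.05, 0.2, 1]]

```text
t: 8.25
tcp_pos: [0.4959, -0.2297, 0.081]
tool_rot: [0.981, 0.196, -0.0, -0.0]
force: [0.5, 0.0, 0.0]
finger_gap: -0.002
```

>>> move_arm:
  plan:
    - [[0, 0, 0, -0.02, 0, 0.03, 1], [0, 0, 0, -0.04, -0.01, 0.06, 1], [0, 0, 0, -0.06, -0.01, 0.09, 1], [0, 0, 0, -0.07, -0.015, 0.12, 1], [0, 0, 0, -0.08, -0.015, 0.15, 1], [0, 0, 0, -0.09, -0.02, 0.18, 1], [0, 0, 0, -0.1, -0.02, 0.2, 1], [0, 0, 0, -0.1, -0.02, 0.22, 1]]

```text
t: 9.25
tcp_pos: [0.4861, -0.2317, 0.0592]
tool_rot: [0.981, 0.196, -0.0, -0.0]
force: [-0.1, 0.1, -0.6]
finger_gap: 0.002
```

>>> move_arm:
  plan:
    - [[0, 0, 0, 0, 0, 0.01, 1], [0, 0, 0, 0, 0, 0.015, 1], [0, 0, 0, 0, 0, 0.02, 1], [0, 0, 0, 0, 0, 0.025, 1], [0, 0, 0, 0, 0, 0.025, 1], [0, 0, 0, 0, 0, 0.025, 1], [0, 0, 0, 0, 0, 0.025, 1], [0, 0, 0, 0, 0, 0.025, 1]]

```text
t: 10.25
tcp_pos: [0.4861, -0.2317, 0.0587]
tool_rot: [0.981, 0.196, 0.0, 0.0]
force: [-3.4, 1.5, 15.6]
finger_gap: 0.001
```

```bash
python3 - <<'E'
from h import *
a=snapshot("side");W=world(a);print(status.sense()["force"])
x,y,z=W[...,0],W[...,1],W[...,2]
hsv=cv2.cvtColor(a["img"],cv2.COLOR_RGB2HSV)
P=W[(x>.43)&(x<.55)&(y>-.31)&(y<-.15)&(z>.02)&(z<.06)]
print(len(P),np.percentile(P[:,2],[5,25,50,75,95]).round(4),[np.round(v) for v in cv2.minAreaRect((P[:,:2]*1000).astype(np.float32))])
cv2.imwrite("pics/c3.png",cv2.resize(a["img"][60:220,140:340,::-1],(750,600)))
E
```

```text
[-3.29381808  1.27847356 15.83816698]
661 [0.0256 0.0348 0.0364 0.0378 0.0405] [array([ 490., -230.]), array([ 70., 115.]), np.float64(15.0)]
```

View pics/c3.png

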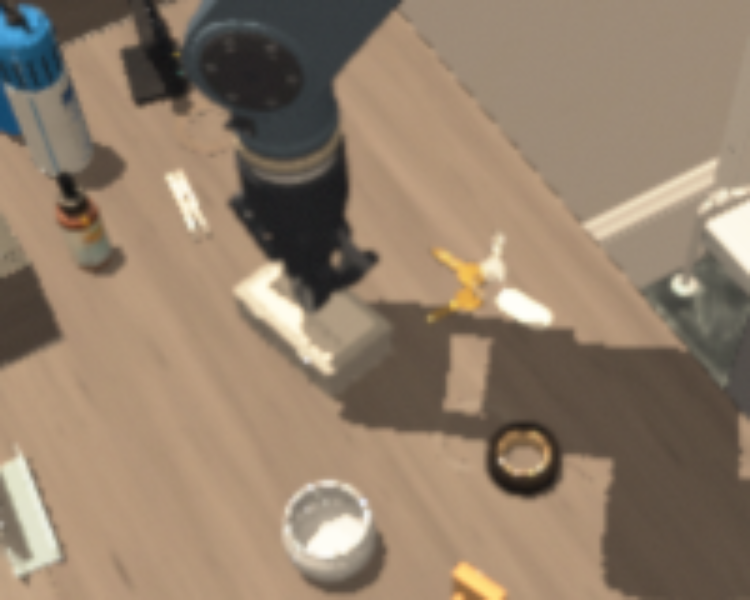

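The lid is flat: its height reads 36 mm at the median, and the tin's footprint is unchanged at (490,-230). Next I'll lift off and go to the right drawer.

>>> move_arm:
  plan:
    - [[0, 0, 0, 0, 0, -0.05, 1], [0, 0, 0, 0, 0, -0.2, 1], [0, 0, 0, 0, 0, -0.4, 1], [0, 0, 0, 0, 0, -0.6, 1], [0, 0, 0, 0, -0.05, -0.72, 1], [0, 0, 0, 0.03, -0.15, -0.72, 1], [0, 0, 0, 0.07, -0.25, -0.72, 1], [0, 0, 0, 0.1, -0.35, -0.72, 1]]

```text
t: 11.3
tcp_pos: [0.4814, -0.1941, 0.1281]
tool_rot: [0.981, 0.196, -0.001, -0.001]
force: [0.0, 0.4, -0.1]
finger_gap: 0.001
```

>>> move_arm:
  plan:
    - [[0, 0, 0, 0.04, -0.12, 0, 1], [0, 0, 0, 0.08, -0.25, 0, 1], [0, 0, 0, 0.12, -0.38, 0, 1], [0, 0, 0, 0.16, -0.5, 0, 1], [0, 0, 0, 0.2, -0.63, 0, 1], [0, 0, 0, 0.24, -0.75, 0, 1], [0, 0, 0, 0.27, -0.88, 0, 1], [0, 0, 0, 0.31, -1, 0, 1]]

```text
t: 12.3
tcp_pos: [0.472, -0.0904, 0.1288]
tool_rot: [0.981, 0.196, -0.0, -0.0]
force: [0.7, 1.2, -0.2]
finger_gap: 0.0
```

>>> move_arm:
  plan:
    - [[0, 0, 0, 0.04, -0.12, 0, 1], [0, 0, 0, 0.08, -0.25, 0, 1], [0, 0, 0, 0.12, -0.38, 0, 1], [0, 0, 0, 0.16, -0.5, 0, 1], [0, 0, 0, 0.2, -0.63, 0, 1], [0, 0, 0, 0.24, -0.75, 0, 1], [0, 0, 0, 0.27, -0.88, 0, 1], [0, 0, 0, 0.31, -1, 0, 1]]

```text
t: 13.3
tcp_pos: [0.4622, 0.0139, 0.1288]
tool_rot: [0.981, 0.196, -0.0, -0.0]
force: [0.7, 0.4, -0.2]
finger_gap: 0.001
```

>>> move_arm:
  plan:
    - [[0.0, 0, 0, 0.04, -0.12, 0, 1], [0, 0, 0, 0.08, -0.25, 0, 1], [0, 0, 0, 0.12, -0.38, 0, 1], [0, 0, 0, 0.16, -0.5, 0, 1], [0, 0, 0, 0.2, -0.6, 0, 1], [0, 0, 0, 0.22, -0.68, 0, 1], [0, 0, 0, 0.22, -0.68, 0, 1], [0, 0, 0, 0.22, -0.68, 0, 1]]

```text
t: 14.3
tcp_pos: [0.4568, 0.0841, 0.1288]
tool_rot: [0.981, 0.196, 0.0, 0.0]
force: [1.5, 0.0, 0.3]
finger_gap: -0.002
```

```bash
python3 - <<'E'
from h import *
a=snapshot("side");b=snapshot("wrist")
cv2.imwrite("pics/c4.png",np.hstack([cv2.resize(a["img"][170:330,240:390,::-1],(400,427)),cv2.resize(b["img"][...,::-1],(400,427))]))
E
```

```text
(no output)
```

View pics/c4.png

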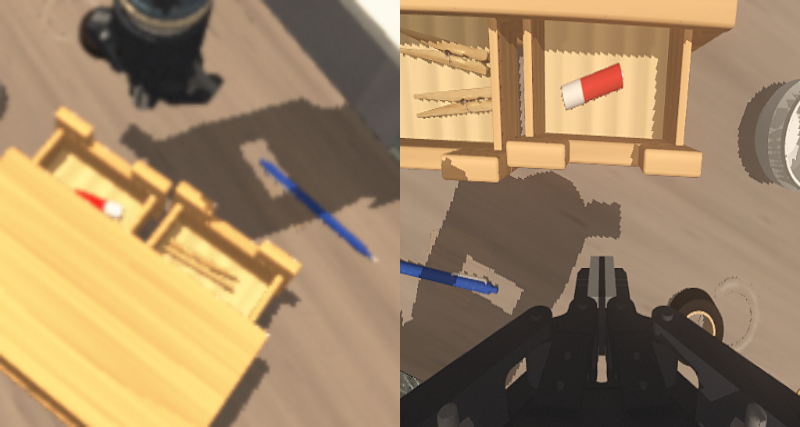

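The wrist view puts the fingers at column 600, in line with the right drawer's notch at about (605,150). The tape, pen and cup are clear. Now I'll lower and push.

>>> move_arm:
  plan:
    - [[0, 0, 0, 0, 0, 0.08, 1], [0, 0, 0, 0, 0, 0.18, 1], [0, 0, 0, 0, 0, 0.3, 1], [0, 0, 0, 0, 0, 0.42, 1], [0, 0, 0, 0, 0, 0.54, 1], [0, 0, 0, 0.04, 0, 0.64, 1], [0, 0, 0, 0.1, 0, 0.67, 1], [0, 0, 0, 0.16, 0.01, 0.67, 1]]

```text
t: 15.4
tcp_pos: [0.4724, 0.0896, 0.0616]
tool_rot: [0.981, 0.196, 0.0, 0.0]
force: [0.2, 0.2, 0.6]
finger_gap: -0.003
```

>>> move_arm:
  plan:
    - [[0, 0, 0, 0.05, 0, 0, 1], [0, 0, 0, 0.1, 0, 0, 1], [0, 0, 0, 0.14, 0.005, 0, 1], [0, 0, 0, 0.19, 0.01, 0, 1], [0, 0, 0, 0.24, 0.01, 0, 1], [0, 0, 0, 0.29, 0.01, 0, 1], [0, 0, 0, 0.34, 0.015, 0, 1], [0, 0, 0, 0.39, 0.015, 0, 1]]

```text
t: 16.4
tcp_pos: [0.5088, 0.1032, 0.0622]
tool_rot: [0.981, 0.196, 0.0, 0.0]
force: [-2.0, -0.1, 4.7]
finger_gap: 0.002
```

>>> move_arm:
  plan:
    - [[0, 0, 0, 0.03, 0, 0, 1], [0, 0, 0, 0.06, 0, 0, 1], [0, 0, 0, 0.09, 0, 0, 1], [0, 0, 0, 0.12, 0.005, 0, 1], [0, 0, 0, 0.14, 0.005, 0, 1], [0, 0, 0, 0.16, 0.005, 0, 1], [0, 0, 0, 0.18, 0.01, 0, 1], [0, 0, 0, 0.19, 0.01, 0, 1]]

```text
t: 17.4
tcp_pos: [0.5265, 0.1097, 0.0621]
tool_rot: [0.981, 0.196, 0.0, -0.0]
force: [-2.0, 1.7, 4.7]
finger_gap: -0.002
```

```bash
cat > chk.py <<'E'
from h import *
u=np.array([.938,.345]);v=np.array([-.345,.938]);c=np.array([.600,.207])
def chk(name="side"):
    s=snapshot(name);W=world(s);hsv=cv2.cvtColor(s["img"],cv2.COLOR_RGB2HSV)
    o=(hsv[...,0]>8)&(hsv[...,0]<30)&(hsv[...,1]>110)&(hsv[...,2]>60)
    P=W[o&(W[...,2]>.079)&(W[...,2]<.0875)];d=P[:,:2]-c;a=d@u;b=d@v
    for n,lo,hi in(("R",-.135,-.095),("R",-.035,-.005),("L",.005,.035),("L",.095,.135)):
        k=(b>lo)&(b<hi)&(a<-.06)&(a>-.19)
        print(name,n,k.sum(),np.percentile(a[k],[5,50]).round(4) if k.any() else "")
    return s
E
python3 - <<'E'
from chk import *
print(status.sense()["force"]);chk();chk("scene")
E
```

```text
[-1.99185769  1.67900659  4.67084346]
side R 69 [-0.0898 -0.0834]
side R 72 [-0.0897 -0.0835]
side L 75 [-0.1419 -0.1352]
side L 95 [-0.1426 -0.1346]
scene R 0 
scene R 25 [-0.0927 -0.0834]
scene L 44 [-0.1446 -0.1358]
scene L 67 [-0.1458 -0.1374]
```

>>> move_arm:
  plan:
    - [[0, 0, 0, 0.005, 0, 0, 1], [0, 0, 0, 0.01, 0, 0, 1], [0, 0, 0, 0.015, 0, 0, 1], [0, 0, 0, 0.02, 0, 0, 1], [0, 0, 0, 0.025, 0, 0, 1], [0, 0, 0, 0.03, 0, 0, 1], [0, 0, 0, 0.03, 0, 0, 1], [0, 0, 0, 0.03, 0, 0, 1]]

```text
t: 18.5
tcp_pos: [0.5294, 0.1107, 0.0622]
tool_rot: [0.981, 0.196, 0.0, -0.0]
force: [-0.9, 0.4, 5.8]
finger_gap: 0.002
```

>>> move_arm:
  plan:
    - [[0, 0, 0, 0.005, 0, 0, 1], [0, 0, 0, 0.01, 0, 0, 1], [0, 0, 0, 0.015, 0, 0, 1], [0, 0, 0, 0.02, 0, 0, 1], [0, 0, 0, 0.025, 0, 0, 1], [0, 0, 0, 0.025, 0, 0, 1], [0, 0, 0, 0.025, 0, 0, 1], [0, 0, 0, 0.025, 0, 0, 1]]

```text
t: 19.5
tcp_pos: [0.5315, 0.1116, 0.0622]
tool_rot: [0.981, 0.196, 0.0, 0.0]
force: [-1.9, 0.4, 5.9]
finger_gap: -0.003
```

>>> move_arm:
  plan:
    - [[0, 0, 0, 0, 0, -0.02, 1], [0, 0, 0, 0.005, 0, -0.03, 1], [0, 0, 0, 0.01, 0, -0.03, 1], [0, 0, 0, 0.015, 0, -0.03, 1], [0, 0, 0, 0.02, 0, -0.03, 1], [0, 0, 0, 0.025, 0, -0.03, 1], [0, 0, 0, 0.025, 0, -0.03, 1], [0, 0, 0, 0.025, 0, -0.03, 1]]

```text
t: 20.5
tcp_pos: [0.5316, 0.1117, 0.0645]
tool_rot: [0.981, 0.196, -0.002, 0.0]
force: [-5.4, -5.5, 1.5]
finger_gap: 0.003
```

```bash
python3 - <<'E'
from chk import *
print(status.sense()["force"]);s=chk();chk("scene")
b=snapshot("wrist")
cv2.imwrite("pics/c5.png",np.hstack([cv2.resize(s["img"][170:330,240:390,::-1],(400,427)),cv2.resize(b["img"][...,::-1],(400,427))]))
E
```

```text
[-5.44295678 -5.5406197   1.48955557]
side R 56 [-0.0848 -0.0801]
side R 59 [-0.0853 -0.0802]
side L 71 [-0.1427 -0.136 ]
side L 88 [-0.1424 -0.1355]
scene R 0 
scene R 21 [-0.0875 -0.0806]
scene L 42 [-0.1446 -0.1369]
scene L 71 [-0.1454 -0.1373]
```

View pics/c5.png

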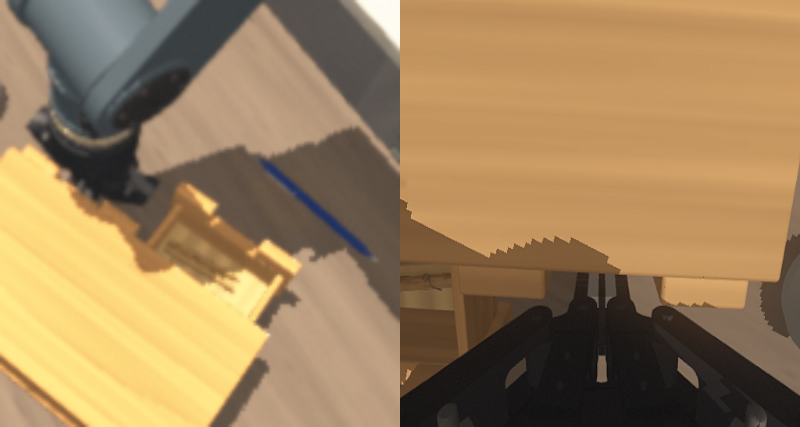

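The right drawer's face reads about -86 mm from the origin (shut is -87), and the TCP has stalled as the force rises, so it's at the stop. I'll press briefly to make sure, then back off and move to the left drawer.

>>> move_arm:
  plan:
    - [[0, 0, 0, 0.01, 0, 0, 1], [0, 0, 0, 0.02, 0, 0, 1], [0, 0, 0, 0.02, 0, 0, 1], [0, 0, 0, 0.02, 0, 0, 1], [0, 0, 0, 0.02, 0, 0, 1], [0, 0, 0, 0.02, 0, 0, 1], [0, 0, 0, 0.02, 0, 0, 1], [0, 0, 0, 0.02, 0, 0, 1]]

```text
t: 21.65
tcp_pos: [0.5317, 0.1118, 0.0645]
tool_rot: [0.981, 0.196, -0.005, 0.0]
force: [-7.8, -7.9, 6.2]
finger_gap: 0.001
```

>>> move_arm:
  plan:
    - [[0, 0, 0, -0.06, 0, 0, 1], [0, 0, 0, -0.16, 0, 0, 1], [0, 0, 0, -0.28, 0, 0, 1], [0, 0, 0, -0.4, 0, -0.05, 1], [0, 0, 0, -0.53, 0, -0.12, 1], [0, 0, 0, -0.66, 0, -0.2, 1], [0, 0, 0, -0.78, 0, -0.27, 1], [0, 0, 0, -0.88, 0, -0.3, 1]]

```text
t: 22.65
tcp_pos: [0.4538, 0.0791, 0.0955]
tool_rot: [0.981, 0.196, 0.001, 0.0]
force: [0.1, -0.6, -0.6]
finger_gap: 0.0
```

>>> move_arm:
  plan:
    - [[0, 0, 0, 0, -0.1, 0, 1], [0, 0, 0, 0, -0.22, 0, 1], [0, 0, 0, 0, -0.34, 0, 1], [0, 0, 0, 0, -0.47, 0, 1], [0, 0, 0, 0, -0.6, 0, 1], [0, 0, 0, 0, -0.73, 0, 1], [0, 0, 0, 0, -0.86, 0, 1], [0, 0, 0, 0, -1, 0, 1]]

```text
t: 23.65
tcp_pos: [0.4156, 0.1726, 0.0948]
tool_rot: [0.981, 0.196, 0.0, -0.0]
force: [-0.1, 0.2, 0.6]
finger_gap: -0.002
```

>>> move_arm:
  plan:
    - [[0, 0, 0, 0, -0.1, 0, 1], [0, 0, 0, 0, -0.2, 0, 1], [0, 0, 0, 0, -0.3, 0.05, 1], [0, 0, 0, 0, -0.35, 0.15, 1], [0, 0, 0, 0, -0.35, 0.25, 1], [0, 0, 0, 0.03, -0.35, 0.3, 1], [0, 0, 0, 0.06, -0.35, 0.3, 1], [0, 0, 0, 0.08, -0.35, 0.3, 1]]

```text
t: 24.65
tcp_pos: [0.4105, 0.2071, 0.0648]
tool_rot: [0.981, 0.195, 0.0, 0.0]
force: [-0.4, -0.4, -0.9]
finger_gap: -0.002
```

```bash
python3 - <<'E'
from chk import *
print(status.sense()["force"]);s=chk();chk("scene")
b=snapshot("wrist")
cv2.imwrite("pics/c6.png",np.hstack([cv2.resize(s["img"][170:330,240:390,::-1],(400,427)),cv2.resize(b["img"][...,::-1],(400,427))]))
E
```

```text
[-0.42584726 -0.35438911 -0.87684611]
side R 58 [-0.0853 -0.0804]
side R 56 [-0.0852 -0.0795]
side L 69 [-0.1423 -0.1366]
side L 90 [-0.1424 -0.1357]
scene R 0 
scene R 0 
scene L 0 
scene L 45 [-0.1451 -0.1373]
```

View pics/c6.png

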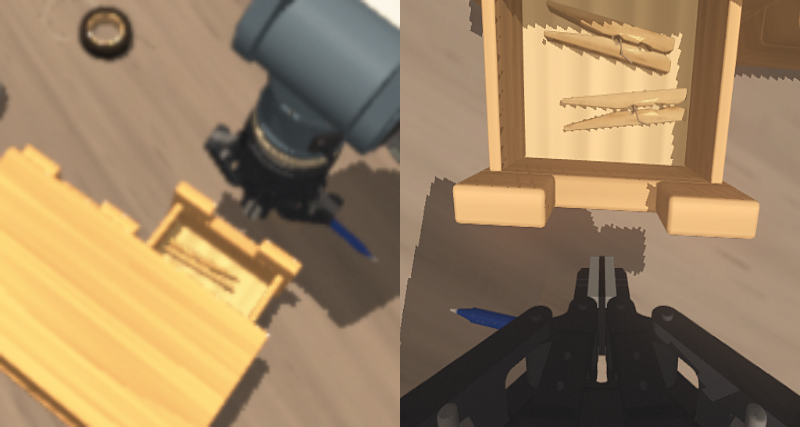

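Aligned with the left notch: fingers at column 600, notch centre at about (607,190). The right drawer stayed shut. Pushing the left one now.

>>> move_arm:
  plan:
    - [[0, 0, 0, 0.08, 0, 0, 1], [0, 0, 0, 0.15, 0.005, 0, 1], [0, 0, 0, 0.2, 0.01, 0, 1], [0, 0, 0, 0.25, 0.01, 0, 1], [0, 0, 0, 0.3, 0.01, 0, 1], [0, 0, 0, 0.35, 0.015, 0, 1], [0, 0, 0, 0.4, 0.015, 0, 1], [0, 0, 0, 0.45, 0.02, 0, 1]]

```text
t: 25.8
tcp_pos: [0.4522, 0.2228, 0.0647]
tool_rot: [0.981, 0.196, -0.0, -0.0]
force: [-1.8, -0.1, 0.3]
finger_gap: -0.001
```

>>> move_arm:
  plan:
    - [[0, 0, 0, 0.05, 0, 0, 1], [0, 0, 0, 0.09, 0, 0, 1], [0, 0, 0, 0.13, 0.005, 0, 1], [0, 0, 0, 0.17, 0.005, 0, 1], [0, 0, 0, 0.2, 0.01, 0, 1], [0, 0, 0, 0.23, 0.01, 0, 1], [0, 0, 0, 0.26, 0.01, 0, 1], [0, 0, 0, 0.28, 0.01, 0, 1]]

```text
t: 26.8
tcp_pos: [0.4788, 0.2324, 0.0649]
tool_rot: [0.981, 0.196, 0.0, 0.0]
force: [-1.4, -1.1, 0.1]
finger_gap: -0.002
```

>>> move_arm:
  plan:
    - [[0, 0, 0, 0.01, 0, 0, 1], [0, 0, 0, 0.02, 0, 0, 1], [0, 0, 0, 0.03, 0, 0, 1], [0, 0, 0, 0.04, 0, 0, 1], [0, 0, 0, 0.05, 0, 0, 1], [0, 0, 0, 0.06, 0, 0, 1], [0, 0, 0, 0.07, 0, 0, 1], [0, 0, 0, 0.08, 0, 0, 1]]

```text
t: 27.8
tcp_pos: [0.4858, 0.2354, 0.0648]
tool_rot: [0.981, 0.196, -0.0, 0.0]
force: [-2.8, -2.4, 1.1]
finger_gap: 0.003
```

```bash
python3 - <<'E'
from chk import *
print(status.sense()["force"]);s=chk();chk("scene")
E
```

```text
[-2.78030147 -2.44317701  1.07107943]
side R 63 [-0.0852 -0.08  ]
side R 55 [-0.0847 -0.0802]
side L 59 [-0.085  -0.0799]
side L 83 [-0.0851 -0.0792]
scene R 0 
scene R 0 
scene L 0 
scene L 29 [-0.088  -0.0758]
```

Both fronts are level. A light press to confirm the stop comes next, then I'll retreat.

>>> move_arm:
  plan:
    - [[0, 0, 0, 0.01, 0, 0, 1], [0, 0, 0, 0.02, 0, 0, 1], [0, 0, 0, 0.03, 0, 0, 1], [0, 0, 0, 0.03, 0, 0, 1], [0, 0, 0, 0.03, 0, 0, 1], [0, 0, 0, 0.03, 0, 0, 1], [0, 0, 0, 0.03, 0, 0, 1], [0, 0, 0, 0.03, 0, 0, 1]]

```text
t: 28.9
tcp_pos: [0.4859, 0.2357, 0.0646]
tool_rot: [0.981, 0.196, -0.003, 0.0]
force: [-6.6, -4.1, 4.0]
finger_gap: 0.005
```

>>> move_arm:
  plan:
    - [[0, 0, 0, -0.05, 0, 0, 1], [0, 0, 0, -0.13, 0, 0, 1], [0, 0, 0, -0.23, 0, 0, 1], [0, 0, 0, -0.33, 0, -0.08, 1], [0, 0, 0, -0.42, 0, -0.25, 1], [0, 0, 0, -0.5, 0, -0.45, 1], [0, 0, 0, -0.55, 0, -0.65, 1], [0, 0, 0, -0.55, 0, -0.85, 1]]

```text
t: 29.9
tcp_pos: [0.4368, 0.2152, 0.1509]
tool_rot: [0.981, 0.196, -0.0, -0.0]
force: [-0.2, 0.5, 0.1]
finger_gap: 0.003
```

>>> move_arm:
  plan:
    - [[0, 0, 0, 0, 0, -0.1, 1], [0, 0, 0, 0, 0, -0.2, 1], [0, 0, 0, 0, 0, -0.3, 1], [0, 0, 0, 0, 0, -0.4, 1], [0, 0, 0, 0, 0, -0.5, 1], [0, 0, 0, 0, 0, -0.5, 1], [0, 0, 0, 0, 0, -0.5, 1], [0, 0, 0, 0, 0, -0.5, 1]]

```text
t: 30.9
tcp_pos: [0.4376, 0.2155, 0.1994]
tool_rot: [0.981, 0.196, -0.0, 0.0]
force: [0.3, -0.1, -0.1]
finger_gap: -0.002
```

```bash
python3 - <<'E'
from chk import *
s=chk();W=world(s);x,y,z=W[...,0],W[...,1],W[...,2]
P=W[(x>.43)&(x<.56)&(y>-.31)&(y<-.15)&(z>.02)&(z<.12)]
print("tin",np.percentile(P[:,2],[5,50,98,100]).round(4),[np.round(v) for v in cv2.minAreaRect((P[:,:2]*1000).astype(np.float32))])
cv2.imwrite("pics/c7.png",cv2.resize(s["img"][...,::-1],(800,600)))
E
```

```text
side R 58 [-0.0849 -0.0797]
side R 59 [-0.0853 -0.0798]
side L 58 [-0.0851 -0.0799]
side L 77 [-0.0849 -0.0795]
tin [0.0258 0.0363 0.0397 0.0409] [array([ 490., -230.]), array([ 70., 115.]), np.float64(15.0)]
```

View pics/c7.png

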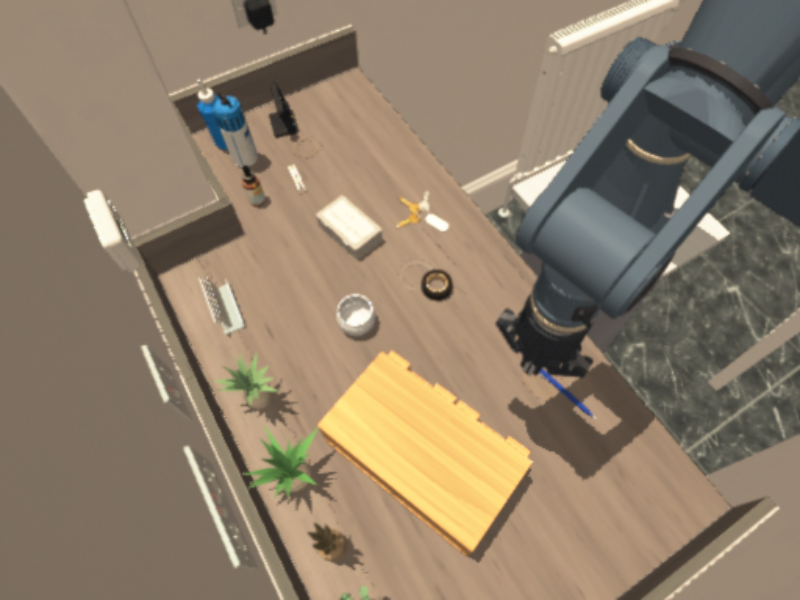

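The lid lies flat on the tin at (348,225). Both drawer fronts line up along the unit, and the small things are where they were: cup (356,315), tape (437,284), peg (296,178), bottle (253,188), keys (422,212) and pen end (592,415). The arm is clear of everything, so I'm handing in.

```bash
python3 -c "
from station import manip
print(manip.sign_off())"
```

```text
the job is handed in; nothing more can be done
None
```

The tin's lid is shut and both drawers are home, and I handed the job in at about 31 s of the 54 s allowed. With the fingers closed, I pushed the lid over from behind and pressed it down lightly. I then pushed each drawer slowly through its finger notch until it stopped moving and the force rose. The last presses read about 13 N on the right drawer and 9 N on the left.

- **Lid and tin:** the lid lies flat at about 36 mm, and the tin's centre is unchanged at (0.490, -0.230).
- **Drawers:** both fronts are level with each other and read 85–88 mm before the unit's origin (shut is 87), so the stall at the stop is the firmer evidence.
- **Small things:** in the last side view they look to be where they started. I compared them by eye and did not measure each one.
- **Unexplained reading:** an upward force of 5–6 N appeared while I pushed the right drawer, probably the gripper rubbing its front. Raising the tool 3 mm eased it, though it was back at 6 N in the final press.

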